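# Put the embossing plate away in the drawer

### The arm

A 6-joint arm with a two-finger parallel gripper is mounted at the origin on the work surface. World frame = base frame: x ahead of the robot, y to its left, z up, the work surface at z = 0. Lengths are in m, angles in rad, forces in N, time in s.
With the tool pointing down it reaches from about 0.35 to 0.775 m from the base axis. Payload 5.5 kg.
Tool frame: the origin (TCP) lies at the very end of the fingers, on their centre line; the grasp point (between the pads) lies env.hold_point_z behind it (env.hold_point_z is the distance from the TCP to the grasp point, in m); z points along the fingers, y is the line along which they close (so a half turn about z gives the same grasp; the last joint's range is limited). The gripper opens to 85 mm and grips with 20 to 120 N. Pads are 22 mm wide; open, the fingers measure 114 mm over their backs; the gripper's body (76 mm by 85 mm) begins 54 mm behind the grasp point. The pads swing forward as they close: fully open they stand 13 mm farther back than shut.
Start: joints at [1.136, 0.313, 0.046, 1.304, 0, 1.431], TCP at [0.167, 0.55, 0.231] pointing down, gripper open.
Joint ranges: [-2.76, 2.76], [-0.86, 1.69], [-1.03, 1.26], [-2.2, 2.34], [-1.47, 1.5], [-3.14, 3.14]. Speed limits (rad/s): [2.57, 2.57, 3.14, 3.14, 3.14, 3.14].

### API

Orientations are given as a unit quaternion [w, x, y, z].
In Python, from workcell import env gives the robot as it stands.
- The arm moves only by the tool carry_out, never from a script. Its argument "steps" is a list of rows, each a list of 3 entries, a list of its own where there are three numbers: the turn, a rotation vector about the tool's x, y, z in degrees, then the shift along the tool's x, y, z in cm, then the closure in counts, from 0 (fully open) to 255 (shut). A call has exactly 8 rows; each row is the pose to reach, as a shift and turn from the pose commanded when the call began, along the tool's axes at that moment; what a row does not reach only later rows make up. A row lasts 1/8 s, in which the tool goes at most 62.5 mm and 10.7 degrees, less where a joint would pass 70% of its speed; a pose out of reach is approached as far as the arm can. A call with a gripper value outside its range is refused whole. The fingers move at their own pace and stop on an object; "force" is the grip in N (left out, the last holds). Time passes only in rows, so rows that repeat a pose let the fingers close, or fill a call up. It gives the time, the measured TCP pose, the force, the opening and the grip force at its end, in the units of the state.
- env.get_state(): the state, without advancing time (a new reading comes with each control period).
- env.read_camera(name): name is "scene" or "side" or "wrist"; returns (picture, depth): 400x640x3 uint8, red, green, blue; 400x640 float32, m along the optical axis (not along the pixel's ray), 0 where there is no reading.
- env.get_calibration(name): a dict with "fx", "fy", "cx", "cy" (pixels), "D" ([k1, k2, p1, p2, k3] as OpenCV has them; the pictures are not rectified), "origin" and "orientation" of the camera in the world. Camera axes: x right, y up, looking along -z (the intrinsics and any distortion apply to the point x, -y, -z); pixel columns grow to the right and rows downward; lengths in m; the calibration is good to about 2 mm. A picture is of the moment at which its call begins: read the wrist's pose just before it. get_calibration takes no time and is no camera call; for the wrist camera it gives the pose at the moment of the call.
- env.hand_in(): hands the job in; it is judged then, once.
The state is a dict: "clock": time; "joint_pos": joint angles; "qvel": joint speeds; "tau": joint torques, N m; "tcp_pos": TCP position; "orientation": TCP orientation; "wrist_force": force on the tool from outside, world axes, zero at the start; "ft_torque": the same for the moment, N m; "finger_gap": finger opening in m; "grip_force": force on a finger pad.
Only numpy, scipy, OpenCV 4.12 (cv2) and the standard library are available. Lean on these libraries where they do the work, as an engineer would, in place of code of your own. Each camera call takes 0.05 s, during which the arm holds its last target. There are 200 camera calls.

### The job

Put the flat metal embossing plate away. It lies between the guide rails of the press bed where fingers cannot get at its sides, so push it along the bed until one end hangs well out over the bed's edge, leave it resting there for a moment, then grip that end, lay the plate down flat in the open drawer without letting it drop, and push the drawer fully shut. Keep the plate clear of the table top throughout, and leave the small closed box, the jar and the hammer where they are.

Things in the scene. Friction and masses are not known exactly. Their poses are not given: they have to be found in the camera images.
- plate: Flat steel-coloured rectangular plate, the part to put away: 60 mm wide (its x), 160 mm long (its y), 6 mm thick (z, upward), about 0.3 kg, with a shallow engraved border and three rings on top. Origin: centre of its underside. At the start it lies wholly on the bed between the rails, its length along the bed's y. It balances on the bed's edge until about 80 mm hang out.
- bed: Fixed dark steel press bed: a block 94 mm (its x) by 220 mm (its y), its top face, on which the plate lies, 60 mm above the table. Two grey guide rails 12 mm wide and 14 mm high (tops 74 mm above the table) run along its y over the whole length of both long sides, leaving a channel 66 mm wide, open at both ends. Origin: centre of the underside, on the table; the ends are at y = -110 mm and +110 mm, the channel is centred on x = 0.
- cab_drawer0 (a joint): How far the drawer of the low plywood cabinet is open, in m: 0 fully shut, up to 0.213. It starts about 0.165 to 0.195 open. It slides along the cabinet's x with about 1 N of friction, stays where it is left and has no latch.
- drawer_floor (a point): Point on the upper face of the drawer's floor (22 mm above the table), midway across, 70 mm behind the inner face of its front wall, moving with the drawer; z upward, -x towards its front (the way it opens), y across. Inside it measures 255 mm (x) by 238 mm (y); walls 6 mm thick rise 41 mm above the floor. Opened by q metres, the part from x = -0.07 m to x = q - 0.076 m is open from above; the rest is under the cabinet's top.
- cab_drawer0_handle (a point): Middle of the drawer's horizontal steel bar handle (120 mm long along y, about 10 mm thick), 35 mm in front of the front panel (15 mm thick, 274 mm wide); moves with the drawer, same axes as drawer_floor. The fixed cabinet behind is 300 mm deep (x), 280 mm wide (y) and 85 mm high.
- plate_end0 (a point): Middle of the underside of the plate's end at its -y (80 mm from its origin).
- plate_end1 (a point): The same at its +y end.
- giftbox: Loose closed blue box, 90 x 130 x 40 mm, origin at the centre of its underside. Leave alone.
- jar: Loose closed jar, 68 mm diameter, 85 mm high, origin at the centre of its underside. Leave alone.
- hammer: Loose hammer lying on the table, about 260 mm long, handle towards its -x. Leave alone.
Mind the look-alikes: they are no part of the job. Of the things like the plate, leave any that is green or yellow; of the rest the smaller one is meant.

How it is judged:
On the way, in this order (a step that is already met when the one before it is completed fails the run):
1. the plate lies flat on the bed with one end hanging out at least 30 mm beyond the bed's end ((y of plate in the frame of bed below -0.06 m or y of plate in the frame of bed above 0.06 m) and z of plate in the frame of bed between 0.057 and 0.063 m and angle between plate's own z axis and vertical below 0.06 rad and linear speed of plate below 0.02 m/s), for 0.2 s.
2. the plate lies flat on the floor of the open drawer, let go (z of plate in the frame of drawer_floor between -0.006 and 0.008 m and x of plate in the frame of drawer_floor between -0.07 and 0.185 m and y of plate in the frame of drawer_floor between -0.119 and 0.119 m and angle between plate's own z axis and vertical below 0.08 rad and contact force between the fingers and plate below 0.1 N and value of joint cab_drawer0 above 0.1 m), for 0.2 s.
At the end, for the whole second after the job is handed in: the plate lies flat (within 0.08 rad) on the drawer's floor, let go and at rest, and the drawer is shut to within 10 mm (z of plate in the frame of drawer_floor between -0.006 and 0.008 m and x of plate in the frame of drawer_floor between -0.07 and 0.185 m and y of plate in the frame of drawer_floor between -0.119 and 0.119 m and angle between plate's own z axis and vertical below 0.08 rad and contact force between the fingers and plate below 0.1 N and value of joint cab_drawer0 below 0.01 m and linear speed of plate below 0.02 m/s); the robot touches nothing.
It fails at once if the plate falls or is set down on the table: one of its ends comes within 6 mm of the table top (height (world z) of any of plate_end0, plate_end1 below 0.006 m).
It fails at once if the plate is dropped: it falls free faster than 0.6 m/s (a drop of about 20 mm) (contact force between the fingers and plate below 0.1 N and linear speed of plate above 0.6 m/s).
It fails at once if the small closed box, the jar or the hammer is moved by more than 20 mm (distance of any of giftbox, jar, hammer from where it was at the start of the episode above 0.02 m).
It also fails if it takes over 72 s, if anything falls off the work surface, if the arm or the gripper's body presses on something with over 40 N, if the wrist force passes 120 N, or if a joint passes its speed limit or range.

## Working session

There is one attempt and no reset: what is moved stays moved. The work goes in short steps, Python scripts to look and compute and a tool call to move; the robot and the scene stay as the last step left them, time stands still between calls to the robot, and variables do not carry over. Pictures are saved under pics/ and viewed, at most 10 in all, crops included, and the job is handed in when it is done.

Besides the shell and the picture viewer there is one more tool, called as name([rows], argument=value, ...), one row to a line, values as JSON. carry_out: Moves the arm, as the interface text tells. Its arguments: {"type":"object","properties":{"steps":{"type":"array","items":{"type":"array"}},"force":{"type":"number"}},"required":["steps"]}

```bash
ls; mkdir -p pics
cat > h.py <<'E'
import numpy as np, cv2
from scipy.spatial.transform import Rotation as R
from workcell import env
def rot(q): return R.from_quat([q[1],q[2],q[3],q[0]])
def cloud(depth,c):
    v,u=np.mgrid[0:400,0:640]
    K=np.array([[c['fx'],0,c['cx']],[0,c['fy'],c['cy']],[0,0,1.]])
    p=cv2.undistortPoints(np.stack([u.ravel(),v.ravel()],1).astype(float)[:,None],K,np.array(c['D'],float))[:,0]
    d=depth.ravel()
    P=np.stack([p[:,0]*d,-p[:,1]*d,-d],1)
    return (rot(c['orientation']).apply(P)+c['origin']).reshape(400,640,3)
def ray(px,c,z):
    K=np.array([[c['fx'],0,c['cx']],[0,c['fy'],c['cy']],[0,0,1.]])
    p=cv2.undistortPoints(np.array(px,float).reshape(-1,1,2),K,np.array(c['D'],float))[:,0]
    d=rot(c['orientation']).apply(np.stack([p[:,0],-p[:,1],-np.ones(len(p))],1))
    o=np.array(c['origin']); return o+d*((z-o[2])/d[:,2])[:,None]
E
python3 - <<'E'
from h import *
s=env.get_state(); print(s['clock'],s['tcp_pos'],s['orientation'],env.hold_point_z)
for n in('scene','side'):
    c=env.get_calibration(n); im,d=env.read_camera(n)
    cv2.imwrite(f'pics/{n}0.png',im[...,::-1]); np.savez(f'{n}0.npz',im=im,d=d)
    print(n,c['origin'],c['orientation'],c['fx'],c['D'],(d>0).mean())
E
```

```text
pics
0.0 [0.16683079 0.54972567 0.23041047] [-2.67529573e-04  1.46854022e-01  9.89157758e-01 -8.68756014e-04] 0.0187
scene [1.51932642 0.36944262 1.19653538] [0.57455115 0.22892768 0.28344559 0.73289951] 478.8549616964974 [-0.14541574  0.          0.          0.          0.        ] 0.99596484375
side [ 0.1907658  -0.7268176   0.73016604] [ 0.87715294  0.44367046 -0.0846612  -0.1630697 ] 380.6975576824658 [-0.05599363  0.          0.          0.          0.        ] 0.99587109375
```

View pics/scene0.png

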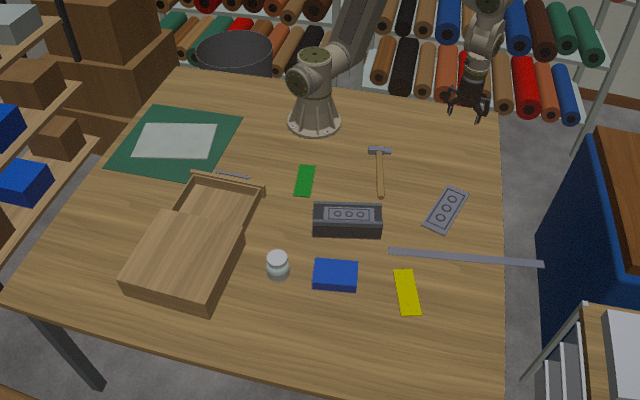

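View pics/side0.png

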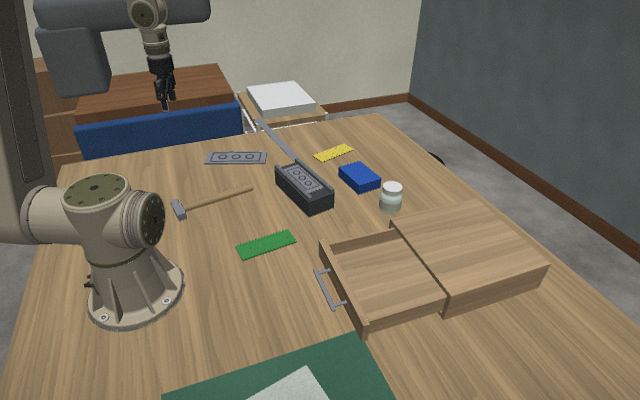

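The scene picture shows the plate on the bed at (349,213), with the rail tops around it. The drawer front with its handle is near (235,178) and the cabinet at (185,260). The look-alike plates are green (305,180), yellow (407,290) and a larger grey one (445,210). The hammer is at (380,170), the jar at (277,263) and the box at (335,273).

Run:
```python
from h import *
def rect(P,n):
    if len(P)<20: print(n,'few',len(P));return
    (c,s,a)=cv2.minAreaRect((P[:,:2]*1000).astype(np.float32)); print(n,len(P),'c',np.round(c,1),'size',np.round(s,1),'ang',round(a,2),'zmed',np.round(np.median(P[:,2])*1000,1))
for n in('scene','side'):
    f=np.load(f'{n}0.npz'); c=env.get_calibration(n); X=cloud(f['d'],c); im=f['im'].astype(int); Z=X[...,2]
    m=np.zeros((400,640),bool)
    box={'scene':(305,395,195,245),'side':(270,340,150,220)}[n]
    m[box[2]:box[3],box[0]:box[1]]=1
    for lo,hi,t in((.071,.078,'rails'),(.063,.069,'plate'),(.056,.0625,'bedtop')):
        k=m&(Z>lo)&(Z<hi); k=cv2.morphologyEx(k.astype(np.uint8),cv2.MORPH_OPEN,np.ones((2,2)))>0
        rect(X[k],n+' '+t)
    box={'scene':(110,275,160,320),'side':(310,560,190,340)}[n]
    m[:]=0; m[box[2]:box[3],box[0]:box[1]]=1
    for lo,hi,t in((.082,.089,'cabtop'),(.057,.07,'walltops'),(.019,.026,'floor')):
        k=m&(Z>lo)&(Z<hi); k=cv2.morphologyEx(k.astype(np.uint8),cv2.MORPH_OPEN,np.ones((2,2)))>0
        rect(X[k],n+' '+t)
    # objects' hulls
    for t,b in {'scene':dict(jar=(262,295,245,285),box=(305,365,250,297),ham=(362,395,140,202)),'side':dict(jar=(375,408,178,218),box=(332,386,158,196),ham=(165,260,182,224))}[n].items():
        k=np.zeros((400,640),bool);k[b[2]:b[3],b[0]:b[1]]=1
        rect(X[k&(Z>.01)],n+' '+t)
    print('table z',np.median(Z[{'scene':(slice(300,330),slice(300,380)),'side':(slice(290,310),slice(200,260))}[n]]))
for n,b in(('scene',(310,195,80,50)),('side',(265,145,80,75))):
    im=np.load(f'{n}0.npz')['im']; x,y,w,h=b
    cv2.imwrite(f'pics/{n}c.png',cv2.resize(im[y:y+h,x:x+w,::-1],None,fx=5,fy=5))
a=cv2.imread('pics/scenec.png');b=cv2.imread('pics/sidec.png')
o=np.zeros((375,800,3),np.uint8);o[:250,:400]=a;o[:375,400:]=b;cv2.imwrite('pics/crop.png',o)
```

```text
scene rails 332 c [990.7 321.3] size [1059.2  225.9] ang 9.1 zmed 72.6
scene plate 462 c [998.2 255. ] size [1051.6  181.7] ang 2.58 zmed 66.4
scene bedtop 214 c [520.7 254.7] size [127.6 246.4] ang 26.33 zmed 58.9
scene cabtop 5805 c [1011.8   83.1] size [1089.1  414.9] ang 50.29 zmed 84.9
scene walltops 749 c [1024.8  -67.4] size [1239.9  451.6] ang 21.44 zmed 59.1
scene floor 1345 c [1029.2  -45.9] size [1232.5  363.5] ang 23.84 zmed 21.7
scene jar 604 c [1125.4  202. ] size [853.5  64.9] ang 18.68 zmed 73.1
scene box 1370 c [1099.   292.6] size [853.5 130.4] ang 7.59 zmed 39.1
scene ham 491 c [812.9 349.7] size [1410.7   88.2] ang 5.18 zmed 23.8
table z 0.000416727195999389
side rails 319 c [ 419.9 -206.5] size [1121.3  188.8] ang 75.79 zmed 73.7
side plate 522 c [ 403.1 -215.6] size [1100.   124.9] ang 73.93 zmed 65.8
side bedtop 241 c [ 409.3 -207.3] size [1115.3  163.3] ang 75.52 zmed 59.3
side cabtop 8446 c [ 660.1 -443. ] size [999.  453.1] ang 55.56 zmed 85.0
side walltops 1320 c [ 462.2 -225.1] size [936.5 651.7] ang 26.75 zmed 59.9
side floor 5373 c [ 614.1 -384.7] size [935.4 556.8] ang 69.71 zmed 22.2
side jar 708 c [ 517.2 -291. ] size [1084.6   97.5] ang 58.3 zmed 57.8
side box 931 c [ 490.7 -215.2] size [1183.5  161.1] ang 63.35 zmed 38.9
side ham 691 c [ 154.7 -176.4] size [1072.9  257.2] ang 80.27 zmed 22.3
table z 0.00025241225196798167
```

View pics/crop.png

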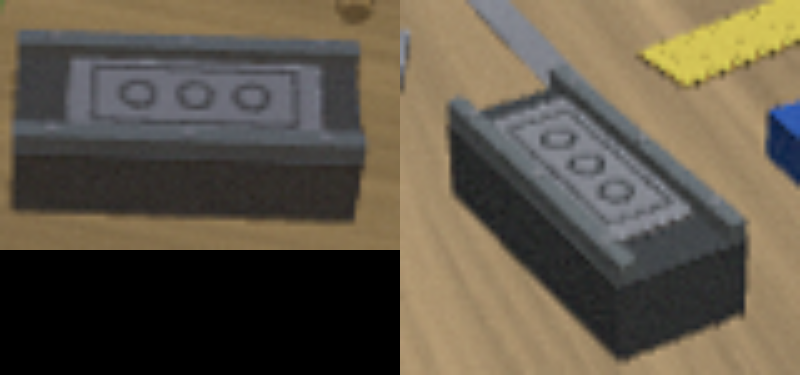

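The crop shows the plate in the channel with its scene corners at about (324,206), (374,208), (375,221) and (323,220). It sits a little nearer one end of the bed. Next I clean up the clouds, because zero depths spoiled the rectangles.

```bash
cat >> h.py <<'E'
def rect(P,n):
    P=P[np.isfinite(P).all(1)]
    # keep biggest blob on a 4 mm grid
    if len(P)<20: print(n,'few',len(P));return
    g=np.floor((P[:,:2]+1)/.004).astype(int); G=np.zeros((600,600),np.uint8); ok=((g>=0)&(g<600)).all(1); G[g[ok,0],g[ok,1]]=1
    G=cv2.dilate(G,np.ones((3,3),np.uint8)); N,L,S,_=cv2.connectedComponentsWithStats(G)
    l=L[np.clip(g[:,0],0,599),np.clip(g[:,1],0,599)]; l[~ok]=0
    b=np.bincount(l[l>0]).argmax(); P=P[l==b]
    (c,s,a)=cv2.minAreaRect((P[:,:2]*1000).astype(np.float32)); print(n,len(P),'c',np.round(c,1),'size',np.round(s,1),'ang',round(a,2),'zmed',np.round(np.median(P[:,2])*1000,1))
    return P
E
python3 - <<'E'
from h import *
for n in('scene','side'):
    f=np.load(f'{n}0.npz'); c=env.get_calibration(n); X=cloud(f['d'],c); V=f['d']>0; Z=X[...,2]
    def go(b,lo,hi,t):
        k=np.zeros((400,640),bool);k[b[2]:b[3],b[0]:b[1]]=1
        return rect(X[k&V&(Z>lo)&(Z<hi)],n+' '+t)
    b={'scene':(305,395,195,245),'side':(270,340,150,220)}[n]
    go(b,.056,.085,'bed all'); go(b,.063,.069,'plate'); go(b,.071,.077,'rails')
    b={'scene':(110,275,160,320),'side':(310,560,190,340)}[n]
    go(b,.08,.09,'cabtop'); go(b,.058,.068,'walls'); go(b,.019,.026,'floor')
    for t,b in {'scene':dict(jar=(262,295,245,285),box=(305,365,250,297),ham=(362,395,140,202)),'side':dict(jar=(375,408,178,218),box=(332,386,158,196),ham=(165,260,182,224))}[n].items(): go(b,.008,.1,t)
    b={'scene':(210,255,165,185),'side':(312,350,262,312)}[n]
    go(b,.02,.055,'handle')
c=env.get_calibration('scene')
print('plate scene',(ray([(323.8,206.4),(374,208.2),(375,221),(323.4,219.8)],c,.066)*1000).round(1).tolist())
print('rail scene',(ray([(314,201.2),(381.8,203.2),(383,225),(313,219.8)],c,.074)*1000).round(1).tolist())
c=env.get_calibration('side')
print('plate side',(ray([(284,168),(297,164),(323,187.4),(309,193)],c,.066)*1000).round(1).tolist())
print('rail side',(ray([(274,166),(297,160),(334,188.6),(309.5,200)],c,.074)*1000).round(1).tolist())
E
```

```text
scene bed all 1755 c [519.3 236.7] size [100.2 220.1] ang 10.55 zmed 67.1
scene plate 699 c [519.7 237. ] size [ 97.8 219.1] ang 10.64 zmed 66.2
scene rails 226 c [538.1 239.9] size [ 61.5 217.3] ang 12.91 zmed 73.8
scene cabtop 7181 c [ 799.2 -202.5] size [284.7 290.4] ang 88.09 zmed 84.9
scene walls 441 c [ 544.3 -194.9] size [272.3 189.4] ang 87.69 zmed 63.0
scene floor 1584 c [ 539.4 -203.2] size [225.4 144.5] ang 88.32 zmed 22.1
scene jar 608 c [752.2  77.1] size [64.  63.2] ang 61.03 zmed 70.8
scene box 1372 c [723.7 242.5] size [ 96.  130.5] ang 7.44 zmed 39.0
scene ham 491 c [244.8 291.6] size [275.7 111.5] ang 2.41 zmed 23.5
scene handle 110 c [ 421.1 -187.7] size [129.2  22.5] ang 88.13 zmed 50.3
side bed all 1316 c [517.5 236.3] size [ 94.8 226.4] ang 11.59 zmed 66.1
side plate 610 c [515.  231.3] size [ 85.7 218. ] ang 12.56 zmed 65.9
side rails 171 c [480.  229.5] size [ 14.5 224.9] ang 11.15 zmed 73.7
side cabtop 8652 c [ 801.1 -204.8] size [283.3 290.8] ang 87.65 zmed 84.9
side walls 1045 c [ 696.9 -201.6] size [280.2 489.9] ang 88.05 zmed 62.2
side floor 5175 c [ 592.4 -182.6] size [216.3 204.1] ang 88.15 zmed 22.3
side jar 634 c [744.5  70. ] size [65.8 63.6] ang 89.04 zmed 58.9
side box 869 c [723.7 240.4] size [ 93.5 133.9] ang 7.28 zmed 38.5
side ham 717 c [242.  303.8] size [259.6  91.9] ang 9.21 zmed 21.9
side handle 549 c [ 434.  -174.6] size [171.8  42.3] ang 88.11 zmed 49.3
plate scene [[504.8, 158.4, 66.0], [473.2, 316.2, 66.0], [526.1, 327.7, 66.0], [560.4, 170.0, 66.0]]
rail scene [[497.6, 124.3, 74.0], [453.0, 337.6, 74.0], [543.3, 354.6, 74.0], [575.0, 140.2, 74.0]]
plate side [[482.0, 316.9, 66.0], [530.6, 325.8, 66.0], [560.5, 165.5, 66.0], [509.9, 152.9, 66.0]]
rail side [[451.4, 328.2, 74.0], [535.0, 338.0, 74.0], [584.8, 137.0, 74.0], [495.3, 108.9, 74.0]]
```

The bed is centred at about (0.518, 0.236) with yaw about 11°, rail tops at 74 mm and bed top at 60 mm. The plate centre is about (0.518, 0.242) at z 0.066. The drawer floor is at 22 mm, with its open part at about x 0.47 to 0.65 and y -0.20. These agree with the text. I now move above the bed's +y end with the fingers shut, yawed to the bed.

carry_out([
  [[0, 0, 8], [-4.7, -1.3, 0.3], 255],
  [[0, 0, 16], [-9.4, -2.6, 0.6], 255],
  [[0, 0, 24], [-14.2, -3.9, 0.9], 255],
  [[0, 0, 32], [-18.9, -5.2, 1.2], 255],
  [[0, 0, 40], [-23.6, -6.5, 1.5], 255],
  [[0, 0, 48], [-28.4, -7.8, 2.0], 255],
  [[0, 0, 56], [-33.1, -9.1, 2.5], 255],
  [[0, 0, 62], [-37.9, -10.4, 3.0], 255],
], force=40)

```text
clock: 1.1
tcp_pos: [0.5005, 0.3395, 0.2007]
orientation: [-0.0, 0.637, 0.771, -0.0]
wrist_force: [0.4, -0.0, -0.4]
finger_gap: -0.0002
grip_force: 0.0
```

Run:
```python
from h import *
s=env.get_state(); print(s['clock'],s['tcp_pos'],s['orientation'],s['finger_gap'],s['wrist_force'])
c=env.get_calibration('wrist'); im,d=env.read_camera('wrist'); print(c['origin'],c['orientation'],c['fx'])
cv2.imwrite('pics/w1.png',im[...,::-1]); np.savez('w1.npz',im=im,d=d,o=c['origin'],q=c['orientation'])
X=cloud(d,c); Z=X[...,2]; V=d>0
rect(X[V&(Z>.071)&(Z<.077)],'rails'); rect(X[V&(Z>.0635)&(Z<.0685)],'plate?'); rect(X[V&(Z>.055)&(Z<.08)],'bed')
```

```text
1.1 [0.50050349 0.33950936 0.20073066] [-2.29951491e-04  6.36765847e-01  7.71057154e-01 -2.61630211e-04] -0.00018427173397040253 [ 0.43105783 -0.00189175 -0.41622273]
[0.48601917 0.41690608 0.34280352] [ 0.98370163 -0.15292259 -0.01359249  0.09360041] 295.8951096524401
rails 1259 c [469.6 281.6] size [ 12.2 115.3] ang 11.4 zmed 73.3
plate? 2391 c [504.7 296.8] size [ 74.7 107. ] ang 17.24 zmed 65.3
bed 7147 c [507.8 289.5] size [ 92.4 115.4] ang 11.55 zmed 65.4
```

View pics/w1.png

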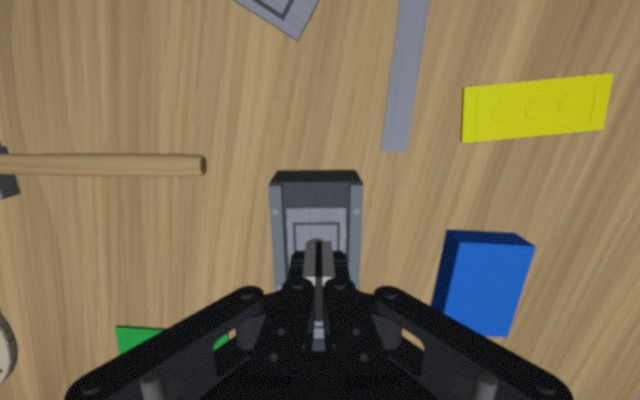

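The wrist picture shows the bed's +y end at row ~183 (cols 271–361) and the plate's end edge at row ~208 (cols 286–347). The finger tips are at (318,245). The hammer, box and larger grey plate are clear of the path.

Run:
```python
from h import *
f=np.load('w1.npz'); c=env.get_calibration('wrist'); c['origin']=f['o'];c['orientation']=f['q']
print('plate end',(ray([(286,208),(347,208)],c,.066)*1e3).round(1).tolist())
print('rail end',(ray([(271,184),(361,184)],c,.074)*1e3).round(1).tolist())
X=cloud(f['d'],c)
# row profile of z and point along the channel centre, outside the gripper
for r in range(176,240,4): print(r,(X[r,300]*1e3).round(0),f['im'][r,300])
print('tip',(X[236:256:2,318]*1e3).round(0).tolist())
```

```text
plate end [[472.4, 314.8, 66.0], [531.9, 326.3, 66.0]]
rail end [[455.3, 338.7, 74.0], [538.2, 354.7, 74.0]]
176 [480. 342.  36.] [30 32 37]
180 [481. 343.  54.] [33 31 33]
184 [482. 340.  59.] [69 76 80]
188 [483. 336.  60.] [69 74 80]
192 [483. 332.  59.] [66 72 79]
196 [484. 328.  59.] [70 74 80]
200 [485. 323.  59.] [68 75 82]
204 [485. 319.  59.] [70 76 80]
208 [486. 317.  64.] [106 110 119]
212 [487. 313.  65.] [129 132 144]
216 [488. 309.  65.] [130 134 145]
220 [488. 305.  66.] [130 131 143]
224 [489. 300.  65.] [ 89  91 103]
228 [490. 296.  65.] [130 133 143]
232 [490. 292.  66.] [128 131 145]
236 [491. 288.  66.] [128 130 144]
tip [[509.0, 291.0, 65.0], [510.0, 288.0, 65.0], [510.0, 287.0, 66.0], [498.0, 352.0, 207.0], [498.0, 351.0, 208.0], [498.0, 352.0, 211.0], [498.0, 351.0, 212.0], [498.0, 351.0, 213.0], [498.0, 351.0, 217.0], [498.0, 352.0, 219.0]]
```

carry_out([
  [[0, 0, 0], [0.1, -0.2, 3], 255],
  [[0, 0, 0], [0.1, -0.2, 6], 255],
  [[0, 0, 0], [0.1, -0.2, 9], 255],
  [[0, 0, 0], [0.1, -0.2, 11], 255],
  [[0, 0, 0], [0.1, -0.2, 12.4], 255],
  [[0, 0, 0], [0.1, -0.2, 13.2], 255],
  [[0, 0, 0], [0.1, -0.2, 13.8], 255],
  [[0, 0, 0], [0.1, -0.2, 13.8], 255],
])

```text
clock: 2.15
tcp_pos: [0.4974, 0.3412, 0.0634]
orientation: [-0.0, 0.635, 0.772, 0.0]
wrist_force: [0.8, 0.7, -0.7]
finger_gap: 0.0002
grip_force: 0.0
```

carry_out([
  [[0, 0, 0], [-0.8, 0, 0], 255],
  [[0, 0, 0], [-1.6, 0, 0], 255],
  [[0, 0, 0], [-2.6, 0, 0], 255],
  [[0, 0, 0], [-3.6, 0, 0], 255],
  [[0, 0, 0], [-4.6, 0, 0], 255],
  [[0, 0, 0], [-5.4, 0, 0], 255],
  [[0, 0, 0], [-6.0, 0, 0], 255],
  [[0, 0, 0], [-6.2, 0, 0], 255],
])

```text
clock: 3.15
tcp_pos: [0.5097, 0.2804, 0.0637]
orientation: [-0.0, 0.635, 0.772, 0.001]
wrist_force: [-0.5, 5.2, 4.9]
finger_gap: -0.0002
grip_force: 3.4
```

Run:
```python
from h import *
s=env.get_state(); print(s['clock'],s['tcp_pos'],s['wrist_force'])
o=[]
for n,b in(('scene',(290,190,120,75)),('side',(260,140,110,100))):
    c=env.get_calibration(n); im,d=env.read_camera(n); np.savez(n+'1.npz',im=im,d=d); x,y,w,h=b
    t=cv2.resize(im[y:y+h,x:x+w,::-1],(390,390*h//w)); q=np.zeros((400,400,3),np.uint8); q[:t.shape[0],:390]=t; o.append(q)
cv2.imwrite('pics/push1.png',np.hstack(o))
```

```text
3.15 [0.50966343 0.28039079 0.06368294] [-0.49681501  5.16623337  4.87502466]
```

View pics/push1.png

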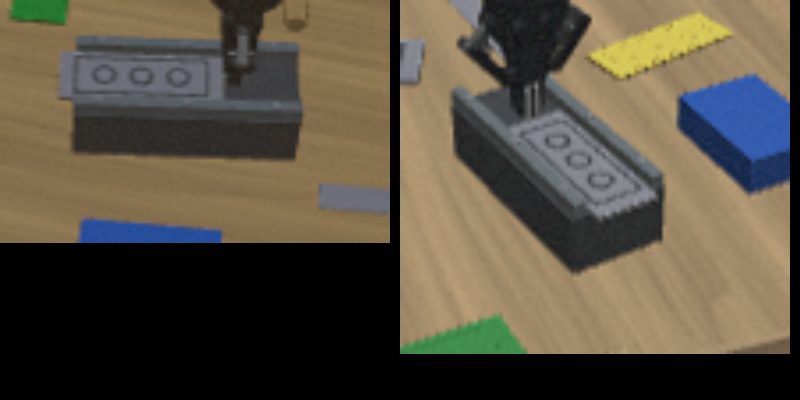

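The plate slid freely between the rails. In the crop it protrudes about 15 mm at the near end, with its tip at crop (65,75). I push about 45 mm more, then back off and lift.

carry_out([
  [[0, 0, 0], [-0.8, 0, 0], 255],
  [[0, 0, 0], [-1.6, 0, 0], 255],
  [[0, 0, 0], [-2.4, 0, 0], 255],
  [[0, 0, 0], [-3.2, 0, 0], 255],
  [[0, 0, 0], [-3.9, 0, 0], 255],
  [[0, 0, 0], [-4.3, 0, 0], 255],
  [[0, 0, 0], [-4.4, 0, 0], 255],
  [[0, 0, 0], [-4.4, 0, 0], 255],
])

```text
clock: 4.25
tcp_pos: [0.518, 0.2376, 0.0636]
orientation: [0.0, 0.635, 0.772, 0.0]
wrist_force: [-1.6, 4.3, 5.8]
finger_gap: 0.0004
grip_force: 3.5
```

carry_out([
  [[0, 0, 0], [0.7, 0, 0], 255],
  [[0, 0, 0], [1.5, 0, -1], 255],
  [[0, 0, 0], [2, 0, -4], 255],
  [[0, 0, 0], [3, 0, -8], 255],
  [[0, 0, 0], [5, 0, -12], 200],
  [[0, 0, 0], [5, 0, -16], 100],
  [[0, 0, 0], [5, 0, -16], 0],
  [[0, 0, 0], [5, 0, -16], 0],
])

```text
clock: 5.25
tcp_pos: [0.5078, 0.2862, 0.2229]
orientation: [0.0, 0.635, 0.772, -0.0]
wrist_force: [0.4, -0.5, -0.5]
finger_gap: 0.0721
grip_force: 0.0
```

Run:
```python
from h import *
s=env.get_state(); print(s['clock'],s['tcp_pos'],s['orientation'],s['wrist_force'],s['finger_gap'])
for n in('scene','side','wrist'):
    c=env.get_calibration(n); im,d=env.read_camera(n); np.savez(n+'2.npz',im=im,d=d,o=c['origin'],q=c['orientation'])
    X=cloud(d,c); V=(d>0)&(X[...,0]>.44)&(X[...,0]<.62)&(X[...,1]>.03)&(X[...,1]<.36)
    rel=(X[...,:2]-[.5183,.2368])@np.array([[np.cos(.197),-np.sin(.197)],[np.sin(.197),np.cos(.197)]])
    k=V&(X[...,2]>.0625)&(X[...,2]<.0695)&(np.abs(rel[...,0])<.031); rel2=rel[k]
    print(n,k.sum(),'bed-y range',np.percentile(rel2[:,1],[.5,2,98,99.5])if k.sum() else '')
    k2=k&(rel[...,1]<-.115); P=rect(X[k2],'overhang'); 
    if P is not None: r=rel[k2]; print('x range',np.percentile(r[:,0],[1,99]))
    if n=='wrist': cv2.imwrite('pics/w2.png',im[...,::-1])
```

```text
5.25 [0.50777441 0.28620314 0.22292766] [ 5.71516806e-06  6.35277895e-01  7.72283516e-01 -4.08626588e-04] [ 0.38739982 -0.54592971 -0.49043783] 0.07207735317556889
scene 677 bed-y range [-0.1675705  -0.16523154  0.08878324  0.10319421]
overhang 204 c [546.2  97.5] size [61.7 53.4] ang 11.03 zmed 66.1
x range [-0.02970752  0.03056848]
side 607 bed-y range [-0.1699706  -0.16819385 -0.01067641  0.0701321 ]
overhang 246 c [545.8  96.2] size [60.3 56.2] ang 11.76 zmed 65.5
x range [-0.0303982   0.02911685]
wrist 5824 bed-y range [-0.16536911 -0.16159494 -0.00900697 -0.00744983]
overhang 1585 c [545.4  97.9] size [60.2 52.8] ang 11.37 zmed 65.3
x range [-0.0299584   0.02868396]
```

View pics/w2.png

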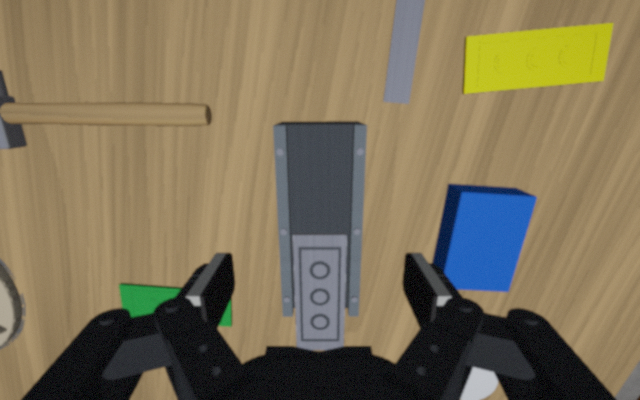

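The plate lies in the channel with its end0 about 58 mm beyond the bed's end. In the picture, its other edge is at row 236 and the overhanging end at row ~348. All three cameras put the overhang's centre at about (0.546, 0.097), z 66, yaw 11.3°. I go over the overhang, open, and come down with the fingers beside it.

carry_out([
  [[0, 0, 0], [-3.5, 0, 0], 0],
  [[0, 0, 0], [-7.5, 0, 1], 0],
  [[0, 0, 0], [-11.5, 0.1, 3], 0],
  [[0, 0, 0], [-15, 0.1, 5], 0],
  [[0, 0, 0], [-17.5, 0.1, 7], 0],
  [[0, 0, 0], [-18.8, 0.1, 9], 0],
  [[0, 0, 0], [-18.8, 0.1, 10], 0],
  [[0, 0, 0], [-18.8, 0.1, 10], 0],
])

```text
clock: 6.4
tcp_pos: [0.5443, 0.1022, 0.1222]
orientation: [-0.001, 0.635, 0.772, -0.001]
wrist_force: [-0.8, -0.0, 0.8]
finger_gap: 0.0857
grip_force: 0.0
```

Run:
```python
from h import *
s=env.get_state(); print(s['clock'],s['tcp_pos'],s['orientation'],s['finger_gap'])
n='wrist';c=env.get_calibration(n); im,d=env.read_camera(n); X=cloud(d,c); V=d>0
Z=X[...,2]; T=X-s['tcp_pos']
Rt=rot(s['orientation']).as_matrix(); L=T@Rt
k=V&(np.abs(L[...,0])<.02)&(np.abs(L[...,1])<.06)&(L[...,2]>-.04)&(L[...,2]<.03)
for sgn in(1,-1):
    q=L[k&(L[...,1]*sgn>.03)]; print('finger',sgn,len(q),np.percentile(q[:,2],[90,98,99.5])*1e3 if len(q) else '', np.percentile(q[:,1],[1,99])*1e3 if len(q) else '')
k=V&(Z>.0625)&(Z<.0695)&(X[...,1]<.3); P=rect(X[k],'plate')
cv2.imwrite('pics/w3.png',im[...,::-1])
```

```text
6.4 [0.54431625 0.10221678 0.12217614] [-0.00108359  0.63533914  0.77223208 -0.00077728] 0.0856599177135393
finger 1 1572 [-17.9389544  -14.30087384 -13.0023169 ] [42.31761114 55.98110163]
finger -1 1608 [-18.15393226 -14.10154462 -12.77857277] [-56.07031033 -42.18153617]
plate 22308 c [535.1 155.2] size [ 66.9 169.2] ang 11.52 zmed 65.5
```

View pics/w3.png

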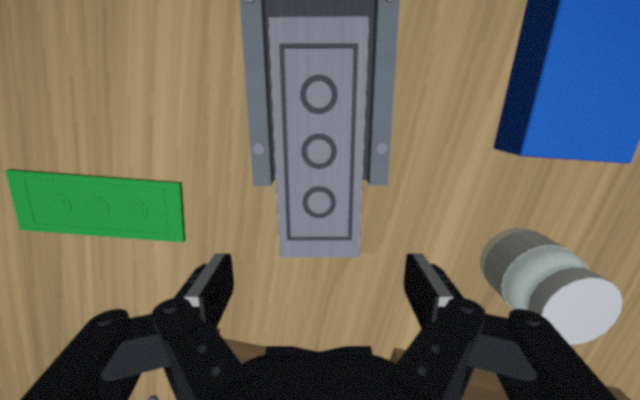

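The fingers straddle the plate symmetrically: the plate's end is at columns 278–360 and row 257, between the tips at columns 225 and 413. The open tips stand 13 mm behind the TCP, as the text says. I descend and grip.

carry_out([
  [[0, 0, 0], [0, 0, 1.5], 0],
  [[0, 0, 0], [0, 0, 3], 0],
  [[0, 0, 0], [0, 0, 4.5], 0],
  [[0, 0, 0], [0, 0, 5.7], 0],
  [[0, 0, 0], [0, 0, 6.5], 0],
  [[0, 0, 0], [0, 0, 6.9], 0],
  [[0, 0, 0], [0, 0, 6.9], 0],
  [[0, 0, 0], [0, 0, 6.9], 0],
])

```text
clock: 7.45
tcp_pos: [0.5458, 0.1019, 0.0548]
orientation: [0.0, 0.635, 0.772, 0.0]
wrist_force: [-0.3, -0.1, -0.0]
finger_gap: 0.0855
grip_force: 0.0
```

carry_out([
  [[0, 0, 0], [0, 0, 0], 70],
  [[0, 0, 0], [0, 0, 0], 90],
  [[0, 0, 0], [0, 0, 0], 120],
  [[0, 0, 0], [0, 0, 0], 255],
  [[0, 0, 0], [0, 0, 0], 255],
  [[0, 0, 0], [0, 0, 0], 255],
  [[0, 0, 0], [0, 0, 0], 255],
  [[0, 0, 0], [0, 0, 0], 255],
], force=90)

```text
clock: 8.45
tcp_pos: [0.5456, 0.1019, 0.0553]
orientation: [0.0, 0.635, 0.772, 0.0]
wrist_force: [-2.1, -1.3, 6.2]
finger_gap: 0.0567
grip_force: 94.0
```

carry_out([
  [[0, 0, 0], [0, 0, -0.2], 255],
  [[0, 0, 0], [0, 0, -0.5], 255],
  [[0, 0, 0], [0, 0, -1], 255],
  [[0, 0, 0], [0, 0, -1.5], 255],
  [[0, 0, 0], [0, 0, -2], 255],
  [[0, 0, 0], [0, 0, -2.5], 255],
  [[0, 0, 0], [0, 0, -3], 255],
  [[0, 0, 0], [0, 0, -3], 255],
])

```text
clock: 9.45
tcp_pos: [0.5458, 0.102, 0.0849]
orientation: [0.0, 0.635, 0.772, 0.0]
wrist_force: [0.4, 0.7, -3.7]
finger_gap: 0.0565
grip_force: 95.9
```

Run:
```python
from h import *
s=env.get_state(); print(s['clock'],s['tcp_pos'],s['orientation'],s['finger_gap'],s['grip_force'],s['wrist_force'],s['ft_torque'])
n='wrist';c=env.get_calibration(n); im,d=env.read_camera(n); X=cloud(d,c); V=d>0
L=(X-s['tcp_pos'])@rot(s['orientation']).as_matrix()
k=V&(np.abs(L[...,1])<.026)&(L[...,0]>-.035)&(L[...,0]<.135)&(X[...,2]>.075)&(X[...,2]<.115)
q=L[k]; A=np.c_[q[:,:2],np.ones(len(q))]; r=np.ones(len(q),bool)
for _ in range(4):
    f=np.linalg.lstsq(A[r],q[r,2],rcond=None)[0]; r=np.abs(A@f-q[:,2])<.004
print('plate top in tool: slopes,z',f,r.sum(),'x range',np.percentile(q[r,0],[.5,99.5]))
```

```text
9.45 [0.54581303 0.10199486 0.08489845] [4.17023739e-04 6.35339366e-01 7.72232833e-01 4.09399456e-04] 0.056539637663202504 95.91847658157349 [ 0.35934196  0.68929839 -3.72605184] [-0.15533654 -0.05487937  0.06070541]
plate top in tool: slopes,z [ 0.01255061  0.00249924 -0.00947851] 36066 x range [-0.02843406  0.11802077]
```

The plate is gripped at 96 N, hanging level within about 0.013 rad, with its underside 2 to 4 mm behind the TCP. I lift it and carry it over the drawer, turning it to the drawer's yaw of -2°.

carry_out([
  [[0, 0, 0], [-0.5, 0, -1], 255],
  [[0, 0, 0], [-2, -0.3, -2.5], 255],
  [[0, 0, 2], [-4.5, -0.7, -4], 255],
  [[0, 0, 4], [-8, -1.3, -5], 255],
  [[0, 0, 6], [-11.5, -1.9, -5], 255],
  [[0, 0, 8], [-15, -2.4, -5], 255],
  [[0, 0, 10], [-17.5, -2.8, -5], 255],
  [[0, 0, 11], [-19, -3, -5], 255],
])

```text
clock: 10.5
tcp_pos: [0.5527, -0.0926, 0.1353]
orientation: [0.001, 0.707, 0.707, 0.0]
wrist_force: [0.4, -0.2, -3.1]
finger_gap: 0.0568
grip_force: 96.2
```

Run:
```python
from h import *
s=env.get_state(); print(s['clock'],s['tcp_pos'],s['orientation'],s['finger_gap'],s['grip_force'])
R_=rot(s['orientation']).as_matrix(); t=np.array([.558,-.245,.06]); print('shift cm',((t-s['tcp_pos'])@R_*100).round(2),'yaw_y',np.degrees(np.arctan2(R_[1,1],R_[0,1])))
n='scene';c=env.get_calibration(n); im,d=env.read_camera(n); X=cloud(d,c); V=d>0
# drawer frame about cabinet, yaw -2 deg
for n in('scene','side'):
    c=env.get_calibration(n); im,d=env.read_camera(n); X=cloud(d,c); V=d>0
    a=np.radians(-2); r=(X[...,:2]-[.8,-.2036])@np.array([[np.cos(a),-np.sin(a)],[np.sin(a),np.cos(a)]])
    S=V&(r[...,0]>-.42)&(r[...,0]<.2)&(np.abs(r[...,1])<.16); Z=X[...,2]
    for t,lo,hi in(('floor',.018,.027),('wall',.059,.066),('cabtop',.08,.09)):
        q=r[S&(Z>lo)&(Z<hi)&((np.abs(r[...,1])<.1)|(t!='wall'))]; print(n,t,len(q),'x',np.percentile(q[:,0],[1,99]).round(4),'y',np.percentile(q[:,1],[1,99]).round(4))
```

```text
10.5 [ 0.55272825 -0.0925501   0.13534376] [6.50236313e-04 7.07368209e-01 7.06844902e-01 2.79832475e-04] 0.0568382644238211 96.20275855064392
shift cm [-15.24   0.53   7.54] yaw_y -0.042383029746592055
scene floor 2027 x [-0.3288  0.1422] y [-0.1196  0.1415]
scene wall 143 x [-0.3388  0.1443] y [-0.0986  0.0943]
scene cabtop 7166 x [-0.1394  0.141 ] y [-0.1363  0.1399]
side floor 5754 x [-0.3465  0.0525] y [-0.14    0.1186]
side wall 161 x [-0.3476 -0.3248] y [-0.0975  0.0972]
side cabtop 8654 x [-0.1416  0.1395] y [-0.1397  0.1353]
```

Drawer check: the inner front face is at x ≈ 0.474, the cabinet front at ≈ 0.653, and the middle across at y ≈ -0.195. I go on over it and part way down.

carry_out([
  [[0, 0, 0.5], [-3.5, 0.2, 0], 255],
  [[0, 0, 1], [-7, 0.4, 0], 255],
  [[0, 0, 1.5], [-10.5, 0.6, 0], 255],
  [[0, 0, 2], [-13.5, 0.7, 0], 255],
  [[0, 0, 2], [-15.2, 0.7, 1], 255],
  [[0, 0, 2], [-15.2, 0.7, 3], 255],
  [[0, 0, 2], [-15.2, 0.7, 5], 255],
  [[0, 0, 2], [-15.2, 0.7, 5], 255],
])

```text
clock: 11.65
tcp_pos: [0.5581, -0.2401, 0.0819]
orientation: [-0.003, 0.718, 0.696, -0.0]
wrist_force: [0.5, 0.4, -3.5]
finger_gap: 0.0567
grip_force: 96.5
```

Run:
```python
from h import *
s=env.get_state(); print(s['clock'],s['tcp_pos'],s['orientation'],s['finger_gap'],s['grip_force'],s['wrist_force'])
n='wrist';c=env.get_calibration(n); im,d=env.read_camera(n); X=cloud(d,c); V=d>0
cv2.imwrite('pics/w4.png',im[...,::-1])
L=(X-s['tcp_pos'])@rot(s['orientation']).as_matrix()
k=V&(np.abs(L[...,1])<.026)&(L[...,0]>.02)&(L[...,0]<.135)&(L[...,2]<.0)&(L[...,2]>-.02)
q=L[k]; A=np.c_[q[:,:2],np.ones(len(q))]; f=np.linalg.lstsq(A,q[:,2],rcond=None)[0]
print('plate top in tool',f,'x',np.percentile(q[:,0],[.5,99.5]))
k=V&(X[...,2]>.015)&(X[...,2]<.03)&(X[...,0]>.48)&(X[...,0]<.64)&(X[...,1]>-.3)&(X[...,1]<-.09); print('floor z',np.median(X[k][:,2]),k.sum())
```

```text
11.65 [ 0.55813676 -0.24013378  0.08186202] [-2.65987924e-03  7.18160659e-01  6.95872089e-01 -4.77719816e-04] 0.05672986662810355 96.50098085403442 [ 0.51968131  0.38909058 -3.45407288]
plate top in tool [ 0.01300949  0.00310907 -0.00952164] x [0.02063877 0.11813684]
floor z 0.021460608179907054 26700
```

View pics/w4.png

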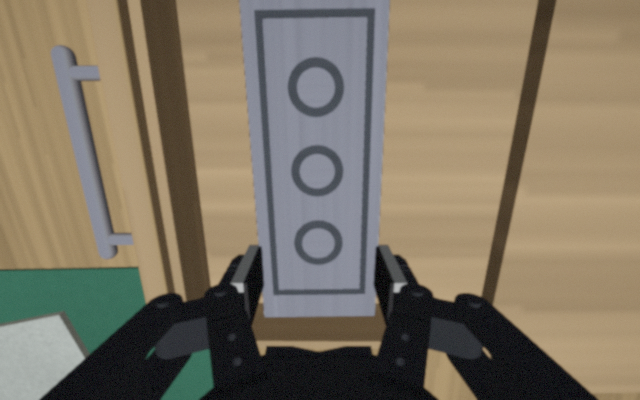

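The picture shows the plate between the drawer's front wall (col ~180) and the cabinet front (col ~500 and beyond), gripped at row ~315. I lower it to just above the floor.

carry_out([
  [[0, 0, 0], [0, 0, 1], 255],
  [[0, 0, 0], [0, 0, 2], 255],
  [[0, 0, 0], [0, 0, 3], 255],
  [[0, 0, 0], [0, 0, 4], 255],
  [[0, 0, 0], [0, 0, 5], 255],
  [[0, 0, 0], [0, 0, 5.5], 255],
  [[0, 0, 0], [0, 0, 5.9], 255],
  [[0, 0, 0], [0, 0, 5.9], 255],
])

```text
clock: 12.7
tcp_pos: [0.5598, -0.2422, 0.0251]
orientation: [-0.0, 0.719, 0.695, -0.0]
wrist_force: [-0.6, 0.0, -2.7]
finger_gap: 0.0565
grip_force: 96.5
```

carry_out([
  [[0, 0, 0], [0, 0, 0.05], 255],
  [[0, 0, 0], [0, 0, 0.1], 255],
  [[0, 0, 0], [0, 0, 0.15], 255],
  [[0, 0, 0], [0, 0, 0.2], 255],
  [[0, 0, 0], [0, 0, 0.25], 255],
  [[0, 0, 0], [0, 0, 0.3], 255],
  [[0, 0, 0], [0, 0, 0.3], 255],
  [[0, 0, 0], [0, 0, 0.3], 255],
])

```text
clock: 13.7
tcp_pos: [0.5599, -0.2422, 0.0223]
orientation: [-0.0, 0.719, 0.695, 0.0]
wrist_force: [-0.5, 0.0, -2.6]
finger_gap: 0.0562
grip_force: 96.5
```

carry_out([
  [[0, 0, 0], [0, 0, 0.05], 255],
  [[0, 0, 0], [0, 0, 0.1], 255],
  [[0, 0, 0], [0, 0, 0.15], 255],
  [[0, 0, 0], [0, 0, 0.2], 255],
  [[0, 0, 0], [0, 0, 0.25], 255],
  [[0, 0, 0], [0, 0, 0.25], 255],
  [[0, 0, 0], [0, 0, 0.25], 255],
  [[0, 0, 0], [0, 0, 0.25], 255],
])

```text
clock: 14.7
tcp_pos: [0.5598, -0.2422, 0.0198]
orientation: [-0.0, 0.719, 0.695, 0.0]
wrist_force: [0.3, -0.2, -3.8]
finger_gap: 0.0566
grip_force: 96.5
```

carry_out([
  [[0, 0, 0], [0, 0, 0], 80],
  [[0, 0, 0], [0, 0, 0], 40],
  [[0, 0, 0], [0, 0, 0], 0],
  [[0, 0, 0], [0, 0, 0], 0],
  [[0, 0, 0], [0, 0, 0], 0],
  [[0, 0, 0], [0, 0, 0], 0],
  [[0, 0, 0], [0, 0, -0.5], 0],
  [[0, 0, 0], [0, 0, -1], 0],
], force=20)

```text
clock: 15.7
tcp_pos: [0.5599, -0.2423, 0.0302]
orientation: [0.0, 0.719, 0.695, 0.0]
wrist_force: [-0.2, 0.1, 0.4]
finger_gap: 0.0853
grip_force: 0.0
```

carry_out([
  [[0, 0, 0], [0, 0, -1], 0],
  [[0, 0, 0], [0, 0, -2.5], 0],
  [[0, 0, 0], [0, 0, -4.5], 0],
  [[0, 0, 0], [0, 0, -7], 0],
  [[0, 0, 0], [0, 0, -10], 0],
  [[0, 0, 0], [0, 0, -13], 0],
  [[0, 0, 0], [0, 0, -16], 50],
  [[0, 0, 0], [0, 0, -17], 255],
])

```text
clock: 16.7
tcp_pos: [0.5609, -0.2429, 0.203]
orientation: [0.002, 0.719, 0.695, 0.001]
wrist_force: [-0.2, 0.4, -0.3]
finger_gap: 0.052
grip_force: 0.0
```

Run:
```python
from h import *
s=env.get_state(); print(s['clock'],s['tcp_pos'],s['orientation'],s['finger_gap'],s['wrist_force'])
n='wrist';c=env.get_calibration(n); im,d=env.read_camera(n); X=cloud(d,c); V=d>0
cv2.imwrite('pics/w5.png',im[...,::-1])
k=V&(X[...,2]>.0245)&(X[...,2]<.033)&(X[...,0]>.49)&(X[...,0]<.63)&(X[...,1]>-.3)&(X[...,1]<-.09)
P=rect(X[k],'plate'); A=np.c_[P[:,:2],np.ones(len(P))]; print('slope',np.linalg.lstsq(A,P[:,2],rcond=None)[0])
for n in('side','wrist'):
    c=env.get_calibration(n); im,d=env.read_camera(n); X=cloud(d,c); V=d>0
    k=V&(X[...,0]>.39)&(X[...,0]<.443)&(X[...,1]>-.28)&(X[...,1]<-.1)&(X[...,2]>.02)&(X[...,2]<.06); rect(X[k],n+' handle')
    k=V&(X[...,0]>.44)&(X[...,0]<.48)&(X[...,1]>-.26)&(X[...,1]<-.13)&(X[...,2]>.058)&(X[...,2]<.067); rect(X[k],n+' front top')
```

```text
16.7 [ 0.56088496 -0.24285824  0.20299725] [2.26826944e-03 7.18667398e-01 6.95349969e-01 6.68243521e-04] 0.052016166004819515 [-0.22761949  0.38197655 -0.33098287]
plate 8819 c [ 560.8 -192.4] size [159.9  60.1] ang 88.87 zmed 27.5
slope [-0.00060138  0.00232451  0.0282957 ]
side handle 281 c [ 427.5 -192.1] size [127.5  31.7] ang 89.45 zmed 51.1
side front top 65 c [ 453.6 -194.2] size [127.3   2.2] ang 88.43 zmed 62.8
wrist handle 1937 c [ 426.7 -189.6] size [ 32.4 129.8] ang 0.12 zmed 50.8
wrist front top 1335 c [ 470.3 -195. ] size [130.    7.3] ang 88.29 zmed 62.6
```

View pics/w5.png

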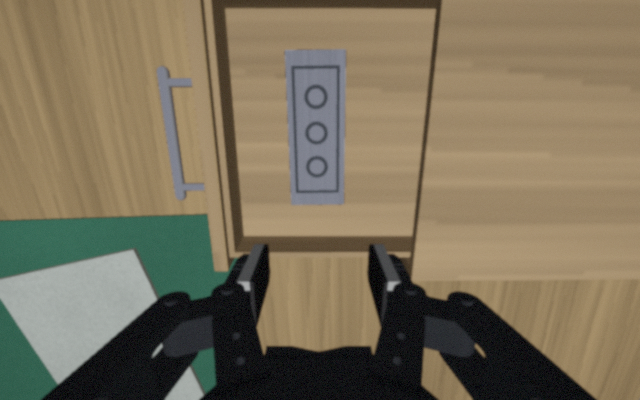

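The plate lies flat on the drawer floor, let go, with its centre at (0.561, -0.192), top z 27.5 and slope 0.002. The handle bar is at picture (172,130), x ≈ 0.416, y ≈ -0.19, z ≈ 0.05. I go in front of the handle with the fingers shut.

carry_out([
  [[0, 0, 0], [0.7, -2.5, 0], 255],
  [[0, 0, 0], [1.5, -5.5, 0], 255],
  [[0, 0, 0], [2.4, -9, 0], 255],
  [[0, 0, 0], [3.3, -12.5, 0], 255],
  [[0, 0, 0], [4.2, -16, 0], 255],
  [[0, 0, 0], [5, -18.3, 0], 255],
  [[0, 0, 0], [5, -19, 1], 255],
  [[0, 0, 0], [5, -19, 3], 255],
])

```text
clock: 17.85
tcp_pos: [0.3717, -0.1863, 0.1689]
orientation: [0.0, 0.719, 0.695, 0.0]
wrist_force: [1.1, -0.3, 0.1]
finger_gap: 0.0001
grip_force: 0.0
```

carry_out([
  [[0, 0, 0], [0, 0, 3], 255],
  [[0, 0, 0], [0, 0, 6], 255],
  [[0, 0, 0], [0, 0, 9], 255],
  [[0, 0, 0], [0, 0, 11], 255],
  [[0, 0, 0], [0, 0, 12.5], 255],
  [[0, 0, 0], [0, 0, 13.5], 255],
  [[0, 0, 0], [0, 0, 13.5], 255],
  [[0, 0, 0], [0, 0, 13.5], 255],
])

```text
clock: 18.85
tcp_pos: [0.3719, -0.1862, 0.0349]
orientation: [0.0, 0.719, 0.695, 0.0]
wrist_force: [-0.4, 0.4, -0.1]
finger_gap: -0.0001
grip_force: 0.0
```

carry_out([
  [[0, 0, 0], [0, 0.5, 0], 255],
  [[0, 0, 0], [0, 1, 0], 255],
  [[0, 0, 0], [0, 1.5, 0], 255],
  [[0, 0, 0], [0, 2, 0], 255],
  [[0, 0, 0], [0, 2.5, 0], 255],
  [[0, 0, 0], [0, 3, 0], 255],
  [[0, 0, 0], [0, 3.6, 0], 255],
  [[0, 0, 0], [0, 4.2, 0], 255],
])

```text
clock: 19.85
tcp_pos: [0.4137, -0.1873, 0.0346]
orientation: [-0.0, 0.719, 0.695, -0.0]
wrist_force: [-0.3, -0.7, 0.0]
finger_gap: 0.0002
grip_force: 0.6
```

carry_out([
  [[0, 0, 0], [0, 1, 0], 255],
  [[0, 0, 0], [0, 2, 0], 255],
  [[0, 0, 0], [0, 3, 0], 255],
  [[0, 0, 0], [0, 4, 0], 255],
  [[0, 0, 0], [0, 5, 0], 255],
  [[0, 0, 0], [0, 6, 0], 255],
  [[0, 0, 0], [0, 7, 0], 255],
  [[0, 0, 0], [0, 8, 0], 255],
])

```text
clock: 20.85
tcp_pos: [0.4941, -0.19, 0.0348]
orientation: [-0.0, 0.719, 0.695, 0.0]
wrist_force: [-2.2, 0.1, -0.6]
finger_gap: -0.0002
grip_force: 0.7
```

Run:
```python
from h import *
s=env.get_state(); print(s['clock'],s['tcp_pos'],s['wrist_force'])
c=env.get_calibration('side'); im,d=env.read_camera('side'); X=cloud(d,c); V=d>0
a=np.radians(-2); r=(X[...,:2]-[.8,-.2036])@np.array([[np.cos(a),-np.sin(a)],[np.sin(a),np.cos(a)]])
k=V&(r[...,0]>-.42)&(r[...,0]<-.16)&(np.abs(r[...,1])<.13)&(X[...,2]>.059)&(X[...,2]<.066)
h=np.histogram(r[k][:,0],bins=np.arange(-.42,-.15,.01)); print([(round(b,2),n) for n,b in zip(*h) if n>15])
```

```text
20.85 [ 0.49413881 -0.18999019  0.03475431] [-2.2070786   0.14515872 -0.59196887]
[(np.float64(-0.26), np.int64(67)), (np.float64(-0.24), np.int64(35)), (np.float64(-0.23), np.int64(20)), (np.float64(-0.21), np.int64(18)), (np.float64(-0.19), np.int64(22)), (np.float64(-0.18), np.int64(22)), (np.float64(-0.17), np.int64(21))]
```

carry_out([
  [[0, 0, 0], [0, 1, 0], 255],
  [[0, 0, 0], [0, 2, 0], 255],
  [[0, 0, 0], [0, 3, 0], 255],
  [[0, 0, 0], [0, 4, 0], 255],
  [[0, 0, 0], [0, 5, 0], 255],
  [[0, 0, 0], [0, 6, 0], 255],
  [[0, 0, 0], [0, 6.7, 0], 255],
  [[0, 0, 0], [0, 7.2, 0], 255],
])

```text
clock: 21.9
tcp_pos: [0.566, -0.1925, 0.0348]
orientation: [0.0, 0.719, 0.695, 0.0]
wrist_force: [-1.5, -0.2, 1.3]
finger_gap: 0.0001
grip_force: 0.6
```

carry_out([
  [[0, 0, 0], [0, 0.1, 0], 255],
  [[0, 0, 0], [0, 0.2, 0], 255],
  [[0, 0, 0], [0, 0.3, 0], 255],
  [[0, 0, 0], [0, 0.4, 0], 255],
  [[0, 0, 0], [0, 0.5, 0], 255],
  [[0, 0, 0], [0, 0.6, 0], 255],
  [[0, 0, 0], [0, 0.7, 0], 255],
  [[0, 0, 0], [0, 0.8, 0], 255],
])

```text
clock: 22.9
tcp_pos: [0.5736, -0.1926, 0.0348]
orientation: [-0.0, 0.719, 0.695, 0.0]
wrist_force: [-0.8, 0.4, 1.0]
finger_gap: -0.0003
grip_force: 0.5
```

carry_out([
  [[0, 0, 0], [0, 0.05, 0], 255],
  [[0, 0, 0], [0, 0.1, 0], 255],
  [[0, 0, 0], [0, 0.15, 0], 255],
  [[0, 0, 0], [0, 0.2, 0], 255],
  [[0, 0, 0], [0, 0.25, 0], 255],
  [[0, 0, 0], [0, 0.3, 0], 255],
  [[0, 0, 0], [0, 0.35, 0], 255],
  [[0, 0, 0], [0, 0.4, 0], 255],
])

```text
clock: 23.9
tcp_pos: [0.5775, -0.1928, 0.0348]
orientation: [-0.0, 0.719, 0.695, 0.0]
wrist_force: [-0.6, 0.2, 1.4]
finger_gap: -0.0004
grip_force: 0.5
```

Nothing has hit a stop yet, so I continue slowly until the force rises.

carry_out([
  [[0, 0, 0], [0, 0.05, 0], 255],
  [[0, 0, 0], [0, 0.1, 0], 255],
  [[0, 0, 0], [0, 0.15, 0], 255],
  [[0, 0, 0], [0, 0.2, 0], 255],
  [[0, 0, 0], [0, 0.25, 0], 255],
  [[0, 0, 0], [0, 0.3, 0], 255],
  [[0, 0, 0], [0, 0.35, 0], 255],
  [[0, 0, 0], [0, 0.4, 0], 255],
])

```text
clock: 24.9
tcp_pos: [0.5815, -0.1929, 0.0348]
orientation: [-0.0, 0.719, 0.695, 0.0]
wrist_force: [-0.7, 0.8, 0.5]
finger_gap: -0.0002
grip_force: 0.5
```

Run:
```python
from h import *
s=env.get_state(); print(s['clock'],s['tcp_pos'],s['wrist_force'])
a=np.radians(-2)
for n in('side','scene'):
    c=env.get_calibration(n); im,d=env.read_camera(n); X=cloud(d,c); V=d>0
    r=(X[...,:2]-[.8,-.2036])@np.array([[np.cos(a),-np.sin(a)],[np.sin(a),np.cos(a)]])
    k=V&(r[...,0]>-.3)&(r[...,0]<-.12)&(np.abs(r[...,1])<.13)&(X[...,2]>.056)&(X[...,2]<.07)
    h=np.histogram(r[k][:,0],bins=np.arange(-.3,-.11,.004)); print(n,[(float(round(b,3)),int(m)) for m,b in zip(*h) if m>8])
    k=V&(np.abs(r[...,1])<.13)&(X[...,2]>.08)&(X[...,2]<.09); print('cab',np.percentile(r[k][:,0],[.3,1,3]))
    k=V&(r[...,0]>-.3)&(r[...,0]<-.12)&(np.abs(r[...,1])<.13)&(X[...,2]>.03)&(X[...,2]<.05); 
    h=np.histogram(r[k][:,0],bins=np.arange(-.3,-.11,.004)); print(n,'low',[(float(round(b,3)),int(m)) for m,b in zip(*h) if m>8])
```

```text
24.9 [ 0.5815005  -0.19289596  0.03477043] [-0.74367245  0.8063149   0.53272637]
side [(-0.232, 13), (-0.224, 10), (-0.168, 86), (-0.164, 105), (-0.144, 16)]
cab [-0.83908016 -0.80675575 -0.2200717 ]
side low [(-0.228, 9), (-0.204, 20), (-0.168, 118), (-0.164, 124)]
scene [(-0.168, 18), (-0.164, 20), (-0.16, 19)]
cab [-0.22414874 -0.14137548 -0.13509565]
scene low [(-0.208, 9), (-0.204, 11), (-0.2, 24), (-0.196, 22)]
```

carry_out([
  [[0, 0, 0], [0, 0.05, 0], 255],
  [[0, 0, 0], [0, 0.1, 0], 255],
  [[0, 0, 0], [0, 0.15, 0], 255],
  [[0, 0, 0], [0, 0.2, 0], 255],
  [[0, 0, 0], [0, 0.25, 0], 255],
  [[0, 0, 0], [0, 0.3, 0], 255],
  [[0, 0, 0], [0, 0.35, 0], 255],
  [[0, 0, 0], [0, 0.4, 0], 255],
])

```text
clock: 26.0
tcp_pos: [0.5855, -0.1931, 0.0348]
orientation: [-0.0, 0.719, 0.695, 0.0]
wrist_force: [-1.2, 0.4, 0.3]
finger_gap: -0.0001
grip_force: 0.5
```

carry_out([
  [[0, 0, 0], [0, 0.05, 0], 255],
  [[0, 0, 0], [0, 0.1, 0], 255],
  [[0, 0, 0], [0, 0.15, 0], 255],
  [[0, 0, 0], [0, 0.2, 0], 255],
  [[0, 0, 0], [0, 0.25, 0], 255],
  [[0, 0, 0], [0, 0.3, 0], 255],
  [[0, 0, 0], [0, 0.3, 0], 255],
  [[0, 0, 0], [0, 0.3, 0], 255],
])

```text
clock: 27.0
tcp_pos: [0.5885, -0.1932, 0.0348]
orientation: [0.0, 0.719, 0.695, 0.0]
wrist_force: [-0.7, 0.0, -0.7]
finger_gap: -0.0003
grip_force: 0.3
```

carry_out([
  [[0, 0, 0], [0, 0.05, 0], 255],
  [[0, 0, 0], [0, 0.1, 0], 255],
  [[0, 0, 0], [0, 0.15, 0], 255],
  [[0, 0, 0], [0, 0.2, 0], 255],
  [[0, 0, 0], [0, 0.25, 0], 255],
  [[0, 0, 0], [0, 0.3, 0], 255],
  [[0, 0, 0], [0, 0.3, 0], 255],
  [[0, 0, 0], [0, 0.3, 0], 255],
])

```text
clock: 28.0
tcp_pos: [0.5888, -0.1931, 0.0346]
orientation: [-0.002, 0.719, 0.695, -0.002]
wrist_force: [-9.6, -0.4, 7.0]
finger_gap: 0.0002
grip_force: 4.8
```

The tool has stopped at x 0.589 with about 10 N, so the drawer has hit its stop. I back off and rise.

carry_out([
  [[0, 0, 0], [0, -0.5, 0], 255],
  [[0, 0, 0], [0, -2, 0], 255],
  [[0, 0, 0], [0, -4, 0], 255],
  [[0, 0, 0], [0, -6, -2], 255],
  [[0, 0, 0], [0, -8, -6], 255],
  [[0, 0, 0], [0, -8, -10], 255],
  [[0, 0, 0], [0, -8, -14], 255],
  [[0, 0, 0], [0, -8, -14], 255],
])

```text
clock: 29.0
tcp_pos: [0.5145, -0.1919, 0.1788]
orientation: [0.004, 0.719, 0.695, 0.002]
wrist_force: [-0.2, -0.2, -0.8]
finger_gap: 0.0
grip_force: 0.0
```

Run:
```python
from h import *
s=env.get_state(); print(s['clock'],s['tcp_pos'],s['wrist_force'])
a=np.radians(-2)
c=env.get_calibration('side'); im,d=env.read_camera('side'); X=cloud(d,c); V=d>0
r=(X[...,:2]-[.8,-.2036])@np.array([[np.cos(a),-np.sin(a)],[np.sin(a),np.cos(a)]])
k=V&(r[...,0]>-.18)&(r[...,0]<-.12)&(np.abs(r[...,1])<.13)&(X[...,2]>.03)&(X[...,2]<.066)
h=np.histogram(r[k][:,0],bins=np.arange(-.18,-.11,.004)); print([(float(round(b,3)),int(m)) for m,b in zip(*h) if m>8])
cv2.imwrite('pics/fin.png',im[...,::-1])
```

```text
29.0 [ 0.51445425 -0.19193763  0.17880105] [-0.19592458 -0.2029499  -0.82109341]
[(-0.176, 9), (-0.172, 9), (-0.168, 9), (-0.16, 563), (-0.156, 141), (-0.14, 9), (-0.136, 11)]
```

View pics/fin.png

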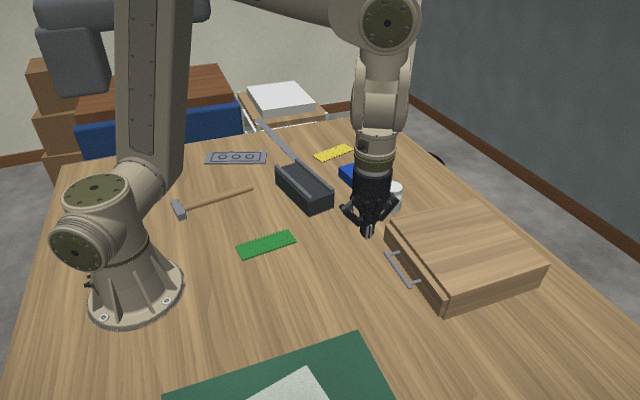

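The drawer is shut with its front at (415,265), the bed at (303,188) is empty, and the other objects have not moved. The arm touches nothing.

```bash
python3 -c "from workcell import env; print(env.hand_in())"
```

```text
the job is handed in; nothing more can be done
None
```

The plate was laid flat in the drawer, the drawer was pushed shut against its stop, and the job was handed in at about 29 s; `hand_in()` returned no verdict.

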